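# Feed the washers into the rack

### The arm

A 7-joint arm with a two-finger parallel gripper is mounted at the origin on a cart in front of the work surface, level with it; the furniture and walls round the work are solid. World frame = base frame: x ahead of the robot, y to its left, z up, the work surface at z = 0. Lengths are in m, angles in rad, forces in N, time in s.
With the tool pointing down it reaches from about 0.35 to 0.9 m from the base axis. Payload 7.2 kg.
Tool frame: the origin (TCP) lies on the mounting face of the last link; the fingertips stand 182 mm ahead of it and the grasp point (between the pads) lies 163 mm ahead of it (ctrl.nose_length is the distance from the TCP to the fingertips, in m); z points along the fingers, y is the direction in which the jaws open and shut (so a half turn about z gives the same grasp; the last joint's range is limited). The gripper opens to 88 mm and grips with 3 to 60 N. Pads are 20 mm wide; open, the fingers measure 115 mm over their backs; the gripper's body (75 mm by 178 mm) begins 61 mm behind the grasp point.
Start: joints at [1.174, 0.411, -0.013, 1.596, 0.006, 1.134, -0.082], TCP at [0.202, -0.592, 0.405] pointing down, gripper open.
Joint ranges: [-2.95, 2.95], [-0.29, 1.99], [-1.47, 1.44], [0.14, 2.54], [-1.03, 4.17], [0.13, 1.85], [-2.86, 2.86]. Speed limits (rad/s): [2.39, 2.39, 3.01, 3.01, 3.14, 3.14, 3.14].

### API

Orientations are given as a rotation vector (axis times angle).
In Python, from workcell import ctrl gives the robot as it stands.
- The arm moves only by the tool arm_command, never from a script. Its argument "plan" is text: rows parted by semicolons, each of 4 numbers parted by spaces: the shift along the tool's x, y, z in mm, then the turn about the tool's z in rad. In form: dx dy dz turn; .... A call has 1 to 10 rows; each row shifts and turns the commanded pose from where the row before left it, along the tool's axes as they then stand; what a row does not reach is not made up. A row lasts 1/12 s, in which the tool goes at most 41.7 mm and 7.16 degrees, less where a joint would pass 70% of its speed; a pose out of reach is approached as far as the arm can. A call is refused whole if a number of a shift passes 41.7 or a number of a turn 0.125, either way. A call with a gripper value outside its range is refused whole. "gripper" is the finger opening in mm, from 0 to 87.8, set as the call begins (left out, the last holds). The fingers move at their own pace and stop on an object; "newtons" is the grip in N (left out, the last holds). Time passes only in rows, so rows that do not move let the fingers close. It gives the time, the measured TCP pose, the force and the opening at its end, in the units of the state.
- ctrl.state(): the state, without advancing time (a new reading comes with each control period).
- ctrl.read_camera(name): name is "scene" or "top" or "wrist"; returns a dict with "img" (400x640x3 uint8, red, green, blue), "camera_matrix" (3x3 intrinsics, pixels), "R" (3x3) and "t" (3): a world point X has camera coordinates R X + t; the wrist camera has in their place "mount" (4x4, takes a point from camera to tool coordinates, whose origin is the TCP and whose axes are the flange's). Camera axes: x right, y down, z forward; pixel columns grow to the right and rows downward; lengths in m; the calibration is good to about 2 mm. A picture is of the moment at which its call begins: read the wrist's pose just before it. There is no depth.
- ctrl.close_job(): hands the job in, once; it reports no verdict.
Trained networks look in the newest picture that a camera, given by its name, has taken for a name from the list of things; names that differ only in an ending like _2 or _b are one class to them, and where a whole thing is asked for, a point or a joint stands for the part that bears it (a point fixed in the world has none). Each returns a list of dicts, best first, with "score" (0 to 1); they miss things now and then, are a little off and sometimes report something else, mostly with a low value. They report only what shows in the picture. A call takes as long as a camera call. They do not tell look-alikes from the thing itself.
- ctrl.spot_in(camera, thing): "bbox" ([centre column, centre row, width, height] in pixels, round what is visible of it).
The state is a dict: "time": time; "joints": joint angles; "joint_vel": joint speeds; "joint_torque": joint torques, N m; "position": TCP position; "orientation": TCP orientation; "ft_force": force on the tool from outside, world axes, zero at the start; "wrist_torque": the same for the moment, N m; "opening": opening from 0.0 (shut) to 1.0 (fully open).
Only numpy, scipy, OpenCV 4.12 (cv2) and the standard library are available. Lean on these libraries where they do the work, as an engineer would, in place of code of your own. Each camera call takes 0.05 s, during which the arm holds its last target.

### The job

Push the three loose steel washers along the bench with the fingertips, one at a time, through the flared gate of the wooden washer rack, until all three lie in its slot, each completely past the gate. Slide them only: do not pick any of them up or tip them over, and leave the wax tin and the yellow pencil that lie among them about where they are.

Things in the scene. Friction and masses are not known exactly. Their poses are not given: they have to be found in the camera images.
- washer_rack: fixed dark hardwood rack on the bench, 14 mm high, no floor (washers slide on the bench top, z = 0). Origin on the bench at the middle of the gate; x points from the gate into the slot, z up. Slot: between two parallel 14 mm wide strips, 52 mm wide, from the gate (x = 0) to the end stop (x = 155 mm). A washer is completely past the gate when its centre is at x = 22 mm or more
- mouth (a point): point on the bench on the rack's centre line, 40 mm in front of the gate (rack x = -40 mm), in its flared mouth: two 14 mm wide, 14 mm high wings run at 40 degrees outward from the gate, inner faces from y = +-26 mm at the gate to +-57 mm here; gate cheeks rounded, radius 7 mm. The washers start 70 to 180 mm in front of the gate, some off to the sides
- slot_end (a point): point on the bench on the slot's centre line at its closed end (rack x = 155 mm); the slot holds the three washers in one row, and a washer pushed in pushes those before it farther along
- washer_a: one of three identical loose heavy round steel washers, 44 mm across, 10 mm thick, about 0.1 kg, with a 13 mm hole too small for a fingertip, lying flat on the bench in front of the gate; origin at the centre of its underside, z up
- washer_b: one of three identical loose heavy round steel washers, 44 mm across, 10 mm thick, about 0.1 kg, with a 13 mm hole too small for a fingertip, lying flat on the bench in front of the gate; origin at the centre of its underside, z up
- washer_c: one of three identical loose heavy round steel washers, 44 mm across, 10 mm thick, about 0.1 kg, with a 13 mm hole too small for a fingertip, lying flat on the bench in front of the gate; origin at the centre of its underside, z up
- wax_tin: bystander: round red tin of wax, 69 mm across, 36 mm high, standing about 0.22 m in front of the gate behind the washers; origin at the centre of its underside
- pencil: bystander: yellow pencil lying flat, 8 x 170 x 7 mm, to one side of the washers; origin under its centre, long side along its y
There are look-alikes about, which are no part of the job. Leave any green or purple look-alike of the washer_b alone.

How it is judged:
On the way, in this order (a step that is already met when the one before it is completed fails the run):
1. one washer is in the slot, past the gate (((x of washer_a in the frame of washer_rack between 0.02 and 0.15 m and y of washer_a in the frame of washer_rack between -0.012 and 0.012 m and height (world z) of washer_a below 0.006 m) or (x of washer_b in the frame of washer_rack between 0.02 and 0.15 m and y of washer_b in the frame of washer_rack between -0.012 and 0.012 m and height (world z) of washer_b below 0.006 m) or (x of washer_c in the frame of washer_rack between 0.02 and 0.15 m and y of washer_c in the frame of washer_rack between -0.012 and 0.012 m and height (world z) of washer_c below 0.006 m))), for 0.2 s.
2. a second washer has followed it ((((x of washer_a in the frame of washer_rack between 0.02 and 0.15 m and y of washer_a in the frame of washer_rack between -0.012 and 0.012 m and height (world z) of washer_a below 0.006 m) and (x of washer_b in the frame of washer_rack between 0.02 and 0.15 m and y of washer_b in the frame of washer_rack between -0.012 and 0.012 m and height (world z) of washer_b below 0.006 m)) or ((x of washer_a in the frame of washer_rack between 0.02 and 0.15 m and y of washer_a in the frame of washer_rack between -0.012 and 0.012 m and height (world z) of washer_a below 0.006 m) and (x of washer_c in the frame of washer_rack between 0.02 and 0.15 m and y of washer_c in the frame of washer_rack between -0.012 and 0.012 m and height (world z) of washer_c below 0.006 m)) or ((x of washer_b in the frame of washer_rack between 0.02 and 0.15 m and y of washer_b in the frame of washer_rack between -0.012 and 0.012 m and height (world z) of washer_b below 0.006 m) and (x of washer_c in the frame of washer_rack between 0.02 and 0.15 m and y of washer_c in the frame of washer_rack between -0.012 and 0.012 m and height (world z) of washer_c below 0.006 m)))), for 0.2 s.
3. the third washer has followed (x of washer_a in the frame of washer_rack between 0.02 and 0.15 m and y of washer_a in the frame of washer_rack between -0.012 and 0.012 m and height (world z) of each of washer_a, washer_b, washer_c below 0.006 m and x of washer_b in the frame of washer_rack between 0.02 and 0.15 m and y of washer_b in the frame of washer_rack between -0.012 and 0.012 m and x of washer_c in the frame of washer_rack between 0.02 and 0.15 m and y of washer_c in the frame of washer_rack between -0.012 and 0.012 m), for 0.2 s.
At the end, for the whole second after the job is handed in: all three washers lie flat (within 0.1 rad) and still on the bench inside the slot, each with its centre 20 mm or more past the gate; the wax tin and the yellow pencil are within 30 mm of where they stood (all of step 3 and linear speed of each of washer_a, washer_b, washer_c below 0.01 m/s and angle between each of washer_a, washer_b, washer_c's own z axis and vertical below 0.1 rad and distance of each of wax_tin, pencil from where it was at the start of the episode below 0.03 m); the robot touches nothing.
It fails at once if a washer is lifted off the bench (by more than 15 mm) (height (world z) of any of washer_a, washer_b, washer_c above 0.015 m).
It fails at once if a washer is tipped up (more than 0.6 rad) (angle between any of washer_a, washer_b, washer_c's own z axis and vertical above 0.6 rad).
It fails at once if the tin or the pencil is moved by more than 30 mm (distance of any of wax_tin, pencil from where it was at the start of the episode above 0.03 m).
It also fails if it takes over 66 s, if anything falls off the work surface, if the arm or the gripper's body presses on something with over 40 N, if the wrist force passes 120 N, or if a joint passes its speed limit or range.

## Working session

There is one attempt and no reset: what is moved stays moved. The work goes in short steps, Python scripts to look and compute and a tool call to move; the robot and the scene stay as the last step left them, time stands still between calls to the robot, and variables do not carry over. Pictures are saved under pics/ and viewed, and the job is handed in when it is done.

Besides the shell and the picture viewer there is one more tool, called by a JSON object that holds its "name" and its "arguments", one argument or row to a line. arm_command: Moves the arm, as the interface text tells. Its arguments: {"type":"object","properties":{"plan":{"type":"string"},"gripper":{"type":"number"},"newtons":{"type":"number"}},"required":["plan"]}

```bash
mkdir -p pics; cat > h.py <<'E'
import numpy as np,cv2
from workcell import ctrl
def snap(cam,fn=None):
    d=ctrl.read_camera(cam)
    if fn: cv2.imwrite('pics/'+fn,d['img'][:,:,::-1])
    return d
def ray(d,u,v,z=0.0):
    K=np.array(d['camera_matrix']);R=np.array(d['R']);t=np.array(d['t'])
    c=-R.T@t; r=R.T@np.linalg.inv(K)@np.array([u,v,1.])
    return c+r*(z-c[2])/r[2]
def proj(d,X):
    K=np.array(d['camera_matrix']);p=K@(np.array(d['R'])@np.array(X)+np.array(d['t']));return p[:2]/p[2]
E
python3 - <<'E'
from h import *
s=ctrl.state();print(s)
for c in('top','scene','wrist'):
    d=snap(c,c+'0.png')
    for th in('washer_a','washer_rack','wax_tin','pencil'):
        for r in ctrl.spot_in(c,th):
            b=r['bbox'];print(c,th,round(r['score'],2),np.round(b,1),np.round(ray(d,b[0],b[1],.01),3) if c!='wrist' else '')
E
```

```text
{'time': 0.0, 'joints': array([ 1.17378412,  0.41188089, -0.01273471,  1.59702114,  0.00560944,
        1.13432033, -0.08219091]), 'joint_vel': array([ 2.33621289e-03,  1.51860890e-03,  1.70136536e-04, -1.47395644e-05,
       -5.07351500e-04,  1.74137174e-04, -3.30257038e-03]), 'joint_torque': array([-4.40913564e-04, -5.87948227e+01,  6.41515888e-01, -2.91075718e+01,
       -5.37391263e-02,  1.83277682e-02,  1.49467287e-04]), 'position': array([ 0.20174447, -0.59131727,  0.40382997]), 'orientation': array([-3.09768631e+00, -5.14010143e-01,  5.83107030e-04]), 'ft_force': array([-0.41980968, -0.09407171,  0.54707864]), 'wrist_torque': array([-0.00624515,  0.03094731,  0.00780296]), 'opening': 1.0026197981613623}
top washer_a 0.8 [378.2 244.2  15.3  19.1] [ 0.423 -0.378  0.01 ]
top washer_a 0.74 [348.2 215.6  18.4  23.3] [ 0.487 -0.308  0.01 ]
top washer_a 0.73 [368.2 175.9  20.7  21.4] [ 0.582 -0.355  0.01 ]
top washer_a 0.67 [384.5 280.4  19.6  15.5] [ 0.341 -0.392  0.01 ]
top washer_a 0.58 [407.5 177.9  16.4  16.2] [ 0.58  -0.447  0.01 ]
top washer_rack 0.65 [285.1 211.9  92.5  65.1] [ 0.493 -0.162  0.01 ]
top pencil 0.66 [366.3 146.   69.   -0.4] [ 0.655 -0.35   0.01 ]
scene washer_a 0.71 [416.9 231.9  23.3   9.1] [ 0.57  -0.446  0.01 ]
scene washer_a 0.64 [333.7 274.2  26.6  19.5] [ 0.332 -0.396  0.01 ]
scene washer_a 0.62 [354.8 251.   24.9  13.6] [ 0.425 -0.383  0.01 ]
scene washer_a 0.61 [345.6 228.2  16.9  10.4] [ 0.491 -0.316  0.01 ]
scene washer_a 0.51 [383.1 220.5  22.4  11. ] [ 0.571 -0.363  0.01 ]
scene washer_rack 0.97 [297.6 214.6 100.8  43.8] [ 0.479 -0.193  0.01 ]
scene wax_tin 0.77 [403.4 251.2  38.2  34. ] [ 0.482 -0.461  0.01 ]
scene wax_tin 0.66 [383.9 219.6  17.2  11.1] [ 0.576 -0.362  0.01 ]
scene pencil 0.59 [401.6 207.8  51.9  16.2] [ 0.652 -0.366  0.01 ]
```

```bash
python3 - <<'E'
import cv2
a=cv2.imread('pics/top0.png')[120:310,220:440]
cv2.imwrite('pics/topc.png',cv2.resize(a,None,fx=3.5,fy=3.1,interpolation=cv2.INTER_CUBIC))
a=cv2.imread('pics/scene0.png')[180:310,230:450]
cv2.imwrite('pics/scenec.png',cv2.resize(a,None,fx=3.5,fy=3.5,interpolation=cv2.INTER_CUBIC))
E
```

```text
(no output)
```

View pics/topc.png

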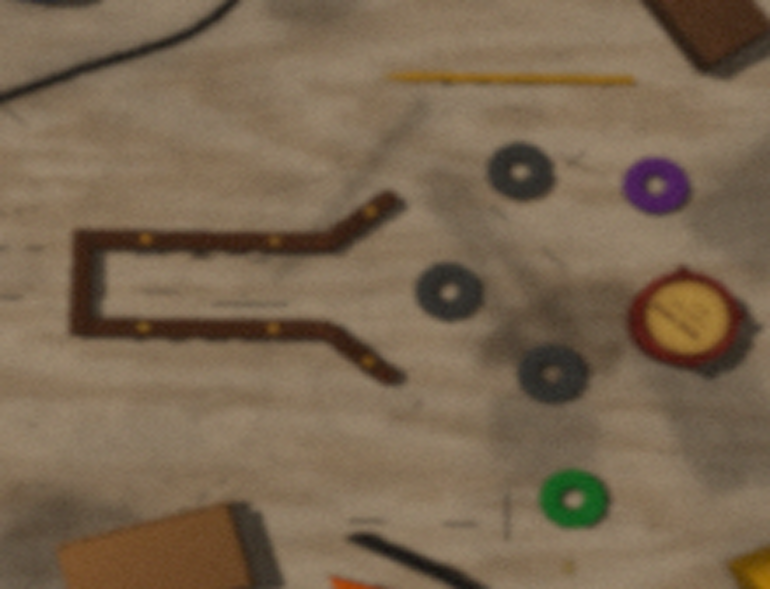

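View pics/scenec.png

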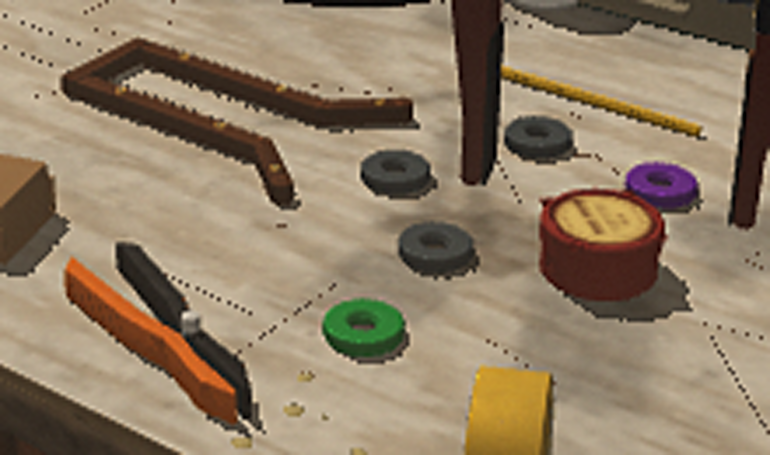

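View pics/wrist0.png

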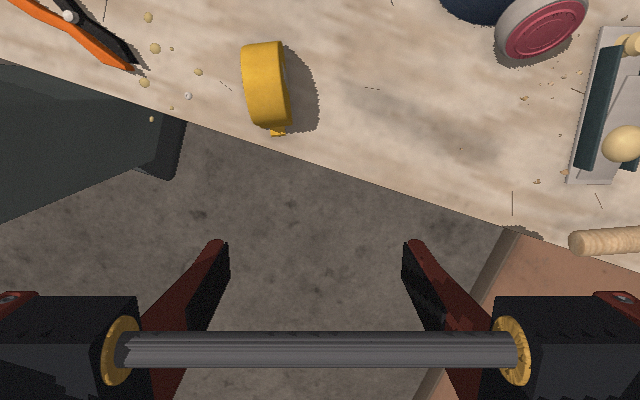

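Candidates in the top image are three grey washers at (368,176), (348,216) and (378,244), a purple one at (407,178) and a green one at (384,280). The three dark steel-grey ones match the description. The rack opens to the right, towards world -y. Next I'll turn the tool and move over the scene for a closer look.

{"name": "arm_command", "arguments": {
  "plan": "0 0 0 -0.124;0 0 0 -0.124;0 0 0 -0.124;0 0 0 -0.124;0 0 0 -0.124;0 0 0 -0.124;0 0 0 -0.124;0 0 0 -0.124;0 0 0 -0.124;0 0 0 -0.124",
  "gripper": 20
}}

```text
time: 1.58
position: [0.2018, -0.5915, 0.4047]
orientation: [2.217, 2.226, -0.0]
ft_force: [-0.5, -0.1, -0.2]
opening: 0.283
```

```bash
cat >> h.py <<'E'
from scipy.spatial.transform import Rotation as Ro
def tool():
    s=ctrl.state();return np.array(s['position']),Ro.from_rotvec(s['orientation']).as_matrix(),s
def snapw(fn=None):
    p,R,s=tool();d=ctrl.read_camera('wrist');M=np.array(d['mount'])
    T=np.eye(4);T[:3,:3]=R;T[:3,3]=p;C=np.linalg.inv(T@M)
    d['R']=C[:3,:3];d['t']=C[:3,3]
    if fn: cv2.imwrite('pics/'+fn,d['img'][:,:,::-1])
    return d
E
python3 - <<'E'
from h import *
p,R,s=tool();print(s['time'],p.round(4),R.round(3),s['opening'],s['joints'].round(2))
d=snapw();print(np.array(d['mount']).round(3),d['camera_matrix'])
print(R.T@(np.array([.49,-.42,.405])-p))
E
```

```text
1.5833 [ 0.2018 -0.5915  0.4047] [[-0.004  1.     0.   ]
 [ 1.     0.004 -0.   ]
 [-0.     0.    -1.   ]] 0.2825552503448975 [ 1.35  0.43 -0.26  1.58  0.12  1.15  1.07]
[[-0.001 -0.955 -0.297  0.081]
 [ 1.    -0.001  0.001  0.001]
 [-0.001 -0.297  0.955  0.019]
 [ 0.     0.     0.     1.   ]] [[351.86517544   0.         315.2869971 ]
 [  0.         351.86517544 200.44468158]
 [  0.           0.           1.        ]]
[ 0.17034727  0.28893157 -0.00033888]
```

{"name": "arm_command", "arguments": {
  "plan": "19 29 3 0;19 29 0 0;19 29 0 0;19 29 0 0;19 29 0 0;19 29 0 0;19 29 0 0;19 29 0 0;19 29 0 0;19 28 0 0"
}}

```text
time: 2.47
position: [0.4925, -0.401, 0.4018]
orientation: [2.227, 2.215, 0.0]
ft_force: [0.0, 0.1, 0.9]
opening: 0.225
```

```bash
python3 - <<'E'
from h import *
p,R,s=tool();print(s['time'],p.round(4),s['joint_vel'].round(3).max())
d=snapw('w1.png')
for th in('washer_a','washer_rack','wax_tin','pencil'):
    for r in ctrl.spot_in('wrist',th):
        b=r['bbox'];print(th,round(r['score'],2),np.round(b,1),np.round(ray(d,b[0],b[1],.005),4))
E
```

```text
2.4667 [ 0.4925 -0.401   0.4018] 0.197
washer_a 0.86 [176.2 160.6  38.1  37.9] [ 0.3426 -0.3912  0.005 ]
washer_a 0.81 [405.4 124.5  43.5  40.3] [ 0.5888 -0.3543  0.005 ]
washer_a 0.73 [261.5 145.6  43.2  44.6] [ 0.436  -0.3756  0.005 ]
washer_a 0.65 [318.9  77.2  44.9  45.3] [ 0.4978 -0.3067  0.005 ]
washer_a 0.57 [392.9 207.1  40.8  40. ] [ 0.581 -0.446  0.005]
washer_rack 0.91 [319.5  21.2 152.   41. ] [ 0.4985 -0.2554  0.005 ]
wax_tin 0.77 [300.  226.4  73.8  67.5] [ 0.4755 -0.4687  0.005 ]
pencil 0.82 [474.8 113.   26.4 165.3] [ 0.6604 -0.343   0.005 ]
```

View pics/w1.png

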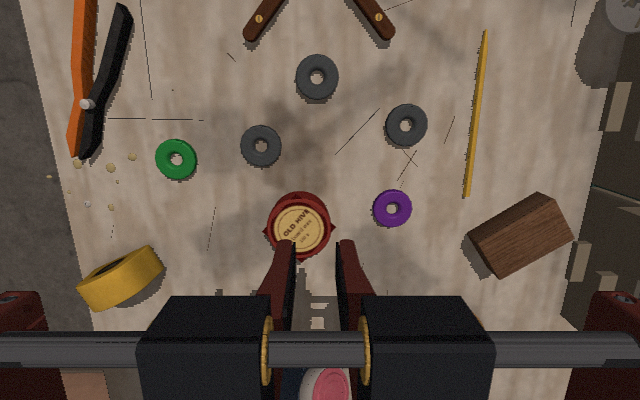

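The grey washers show at (405,124), (261,146) and (317,77), with green at (176,160), purple at (393,207) and the tin at (300,226). I'll move forward to see the rack.

{"name": "arm_command", "arguments": {
  "plan": "30 0 0 0;30 0 0 0;30 0 0 0;20 0 0 0;0 0 0 0;0 0 0 0;0 0 0 0"
}}

```text
time: 3.3
position: [0.4904, -0.2942, 0.4018]
orientation: [2.227, 2.215, -0.002]
ft_force: [-0.0, -0.3, 0.2]
opening: 0.229
```

```bash
python3 - <<'E'
from h import *
p,R,s=tool();print(s['time'],p.round(4),abs(s['joint_vel']).max(),R.round(3)[0],s['opening'])
d=snapw('w2.png')
for th in('washer_a','wax_tin'):
    for r in ctrl.spot_in('wrist',th):
        b=r['bbox'];print(th,round(r['score'],2),np.round(b,1),np.round(ray(d,b[0],b[1],.005),4))
im=cv2.imread('pics/w2.png')
cv2.imwrite('pics/w2c.png',cv2.resize(im[0:190,200:467],None,fx=3,fy=3,interpolation=cv2.INTER_CUBIC))
import pickle;pickle.dump({k:d[k] for k in('R','t','camera_matrix')},open('w2.pkl','wb'))
E
```

```text
3.3 [ 0.4904 -0.2942  0.4018] 0.01313239401629331 [ 0.005  1.    -0.   ] 0.2294448430107632
washer_a 0.95 [389.9 282.3  37.2  21.8] [ 0.5809 -0.4358  0.005 ]
washer_a 0.93 [320.4 180.2  40.   42.3] [ 0.4968 -0.3078  0.005 ]
washer_a 0.71 [400.8 221.2  40.7  40.7] [ 0.5889 -0.3567  0.005 ]
washer_a 0.66 [187.  250.8  37.6  34.4] [ 0.3397 -0.3923  0.005 ]
washer_a 0.65 [270.8 236.8  39.9  38.3] [ 0.4391 -0.3751  0.005 ]
wax_tin 0.86 [313.7 306.6  46.8  52.5] [ 0.4882 -0.4692  0.005 ]
```

View pics/w2c.png

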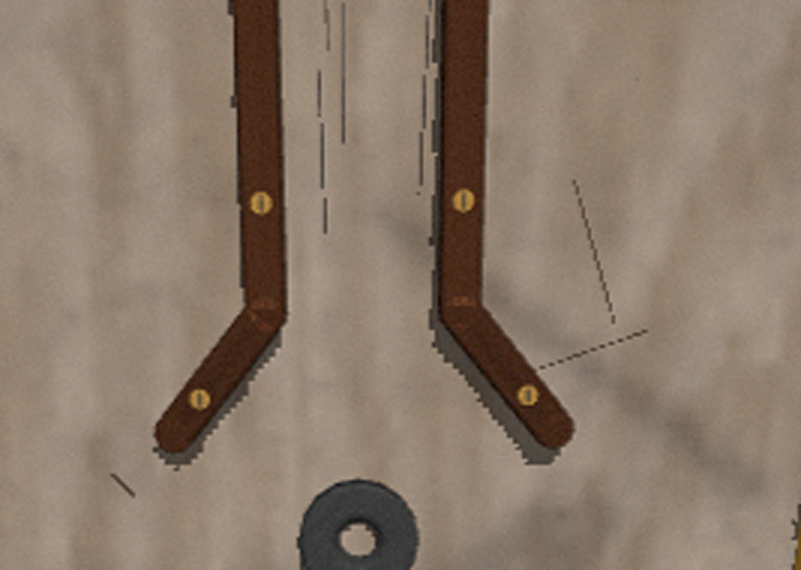

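```bash
python3 - <<'E'
from h import *
import pickle
d=pickle.load(open('w2.pkl','rb'))
f=lambda u,v,z=.014: ray(d,200+u/3,v/3,z)
for n,a in dict(cheekL=(264,315),cheekR=(461,313),scrL=(261,203),scrR=(463,200),wsL=(199,399),wsR=(528,395),inL0=(278,2),inR0=(441,2),inL1=(287,312),inR1=(439,312)).items(): print(n,f(*a).round(4))
print('B hole',f(358,540,.01))
L=f(261,203);Rr=f(463,200)
e=(L-Rr); print(np.degrees(np.arctan2(e[1],e[0])),np.linalg.norm(e))
# hough/top check
dt=snap('top')
for n,(u,v) in dict(gL=(330,328),gR=(330,240),eL=(88,328),eR=(88,240)).items(): print(n,ray(dt,220+u/3.5,120+v/3.1,.014).round(4))
E
```

```text
cheekL [ 0.4641 -0.227   0.014 ]
cheekR [ 0.5305 -0.2268  0.014 ]
scrL [ 0.4641 -0.1916  0.014 ]
scrR [ 0.5302 -0.1911  0.014 ]
wsL [ 0.4408 -0.2549  0.014 ]
wsR [ 0.5543 -0.2542  0.014 ]
inL0 [ 0.4712 -0.1331  0.014 ]
inR0 [ 0.5218 -0.1334  0.014 ]
inL1 [ 0.4718 -0.2261  0.014 ]
inR1 [ 0.5231 -0.2264  0.014 ]
B hole [ 0.49558527 -0.30631262  0.01      ]
-179.5629397350522 0.06611134702609599
gL [ 0.4617 -0.2298  0.014 ]
gR [ 0.5277 -0.2287  0.014 ]
eL [ 0.4584 -0.0715  0.014 ]
eR [ 0.5242 -0.0689  0.014 ]
```

Rack gate is at about (0.497,-0.227), with its x axis along world +y (about 90.6°). Washers are at B(0.496,-0.307), C(0.438,-0.375) and A(0.588,-0.356). I'll start with B, which is on the centre line, and lower the fingers behind it.

{"name": "arm_command", "arguments": {
  "plan": "-8 1 27 -0.015;-8 1 27 0;-8 1 27 0;-8 1 27 0;-8 1 27 0;-8 1 27 0;-8 1 27 0;-8 0 27 0;0 0 0 0;0 0 0 0",
  "gripper": 16
}}

```text
time: 4.33
position: [0.4989, -0.3572, 0.1845]
orientation: [-2.208, -2.233, 0.001]
ft_force: [-0.1, 0.2, 0.5]
opening: 0.183
```

```bash
python3 - <<'E'
from h import *
p,R,s=tool();print(s['time'],p.round(4),R.round(4),s['opening']*88,s['ft_force'])
d=snapw('w3.png');d=snap('scene','s3.png')
for th in('washer_a',):
    for r in ctrl.spot_in('scene',th):
        b=r['bbox'];print(th,round(r['score'],2),np.round(b,1),np.round(ray(d,b[0],b[1],.005),4))
E
```

```text
4.3333 [ 0.4989 -0.3572  0.1845] [[-1.130e-02  9.999e-01 -9.000e-04]
 [ 9.999e-01  1.130e-02  4.000e-04]
 [ 4.000e-04 -9.000e-04 -1.000e+00]] 16.073240465704558 [-0.12556458  0.18903109  0.4594438 ]
washer_a 0.69 [333.8 273.4  26.9  19.9] [ 0.3408 -0.3903  0.005 ]
washer_a 0.69 [416.8 231.4  22.9  10.1] [ 0.5797 -0.4416  0.005 ]
washer_a 0.67 [344.5 228.8  16.    9.8] [ 0.4953 -0.3105  0.005 ]
washer_a 0.65 [382.4 218.7  18.5  14.8] [ 0.5858 -0.3527  0.005 ]
washer_a 0.6 [356.1 250.4  21.6  13.5] [ 0.4351 -0.3792  0.005 ]
```

View pics/w3.png

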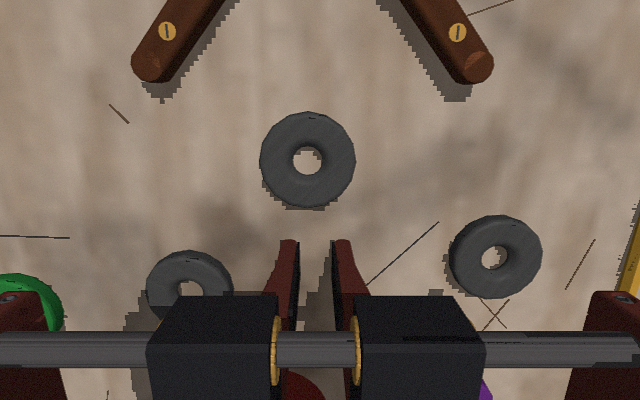

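The washer shows at (307,160), ahead of the fingertips at about (315,245). The gate wing screws at (167,31) and (457,31) put the axis at column 312. The push is lined up.

{"name": "arm_command", "arguments": {
  "plan": "8 -2 -1 0;8 0 0 0;10 0 0 0;12 0 0 0;12 0 0 0;12 0 0 0;12 0 0 0;12 0 0 0;0 0 0 0"
}}

```text
time: 5.23
position: [0.4964, -0.2666, 0.1867]
orientation: [-2.202, -2.239, -0.002]
ft_force: [-0.2, 0.2, -1.0]
opening: 0.185
```

```bash
python3 - <<'E'
from h import *
p,R,s=tool();print(s['time'],p.round(4),s['opening']*88,s['ft_force'])
d=snapw('w4.png')
E
```

```text
5.2333 [ 0.4964 -0.2666  0.1867] 16.27469549233197 [-0.24611536  0.18397375 -0.96591692]
```

View pics/w4.png

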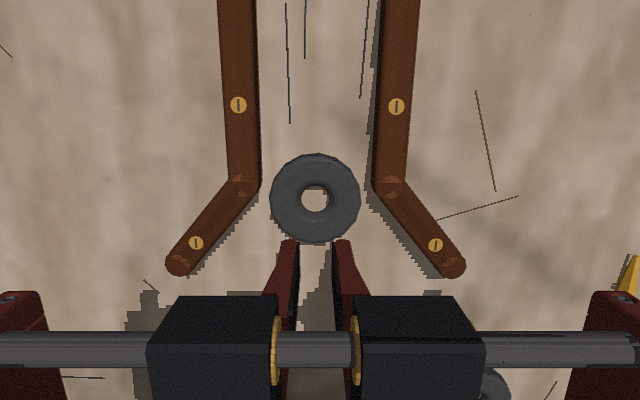

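The washer is centred at (315,198), entering the gate between cheeks at (245,185) and (390,185). I'll continue the push.

{"name": "arm_command", "arguments": {
  "plan": "10 0 0 0;10 0 0 0;8 0 0 0;6 0 0 0;4 0 0 0;0 0 0 0;0 0 0 0"
}}

```text
time: 5.87
position: [0.4956, -0.2319, 0.1867]
orientation: [2.206, 2.236, -0.0]
ft_force: [0.1, -1.2, 0.0]
opening: 0.185
```

```bash
python3 - <<'E'
from h import *
p,R,s=tool();print(s['time'],p.round(4),s['opening']*88,s['ft_force'])
d=snapw('w5.png')
E
```

```text
5.8667 [ 0.4956 -0.2319  0.1867] 16.30321870281203 [ 0.0910714  -1.21765584  0.02336577]
```

View pics/w5.png

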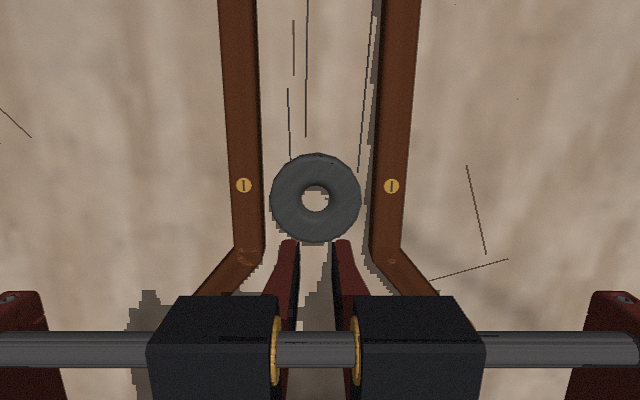

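Washer 1 is past the gate: its hole is at row 198, with the cheeks near row 250. Next is C, the left washer. I'll lift, travel, turn and look.

{"name": "arm_command", "arguments": {
  "plan": "-8 0 0 0;-4 0 -20 0;0 0 -25 0;0 0 -5 0;-33 -17 0 0;-33 -17 0 0;-33 -17 0 0;-33 -17 0 0;-33 -16 0 0"
}}

```text
time: 6.67
position: [0.4122, -0.4124, 0.2364]
orientation: [-2.208, -2.235, 0.001]
ft_force: [0.9, 0.3, 0.2]
opening: 0.184
```

{"name": "arm_command", "arguments": {
  "plan": "0 0 0 0.114;0 0 0 0.114;0 0 0 0.114;0 0 0 0.114;0 0 0 0.114;0 0 0 0.114;0 0 0 0;0 0 0 0"
}}

```text
time: 7.33
position: [0.4136, -0.4105, 0.2364]
orientation: [2.827, 1.371, -0.001]
ft_force: [0.5, 0.7, -0.2]
opening: 0.18
```

```bash
python3 - <<'E'
from h import *
p,R,s=tool();print(s['time'],p.round(4),R.round(3),s['opening']*88,s['ft_force'])
d=snapw('w6.png')
T=lambda X:(R.T@(np.array(X)-p)*1000).round(1)
for th in('washer_a',):
    for r in ctrl.spot_in('wrist',th):
        b=r['bbox'];X=ray(d,b[0],b[1],.005);print(th,round(r['score'],2),np.round(b,1),X.round(4),T(X))
print('mouth tgt',T([.498,-.30,.0]))
E
```

```text
7.3333 [ 0.4136 -0.4105  0.2364] [[ 0.619  0.785 -0.   ]
 [ 0.785 -0.619 -0.   ]
 [-0.001 -0.    -1.   ]] 15.851067848879104 [ 0.5083205   0.65932509 -0.17521602]
washer_a 0.83 [578.  103.2  86.7  79.7] [ 0.5808 -0.4473  0.005 ] [ 74.7 154.1 231.3]
washer_a 0.71 [210.4 262.9  66.9  64. ] [ 0.3419 -0.3898  0.005 ] [-28.1 -69.1 231.4]
mouth tgt [139.1  -2.1 236.3]
```

View pics/w6.png

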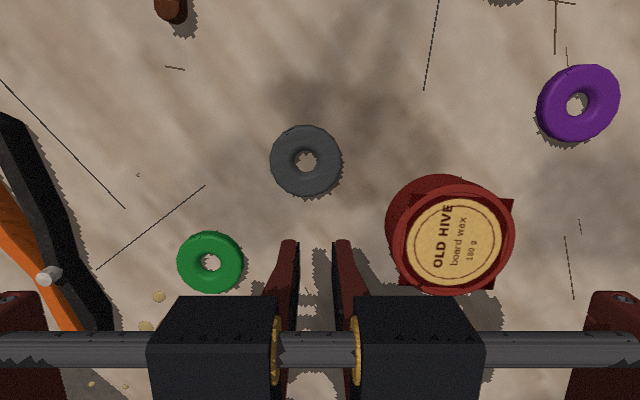

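```bash
python3 - <<'E'
from h import *
p,R,s=tool();d=snapw()
X=ray(d,306,162,.007);T=lambda X:(R.T@(np.array(X)-p)*1000).round(1)
print(X,T(X))
C=np.array([.498,-.30,.007])-X;print(np.degrees(np.arctan2(C[1],C[0])),np.degrees(np.arctan2(R[1,0],R[0,0])),np.linalg.norm(C))
E
```

```text
[ 0.4351958  -0.37572871  0.007     ] [ 40.6  -4.5 229.5]
50.33001781564924 51.74505515189172 0.09838295071846762
```

Grey washer C is at (306,162). The tin at (455,240) and the green washer at (210,263) are clear of the fingers. I'll descend and push C towards the mouth.

{"name": "arm_command", "arguments": {
  "plan": "-3 -4 10 0.02;0 0 20 0;0 0 20 0;0 0 0 0;7 0 0 0;9 0 0 0;11 0 0 0;11 0 0 0;11 0 0 0;0 0 0 0"
}}

```text
time: 8.32
position: [0.4426, -0.3693, 0.1873]
orientation: [2.839, 1.344, 0.003]
ft_force: [0.4, -0.7, -0.3]
opening: 0.183
```

```bash
python3 - <<'E'
from h import *
p,R,s=tool();print(s['time'],p.round(4),s['opening']*88,s['ft_force'])
d=snapw('w7.png')
print((R.T@(np.array([.498,-.30,0])-p)*1000).round(1))
E
```

```text
8.3167 [ 0.4426 -0.3693  0.1873] 16.092159399851074 [ 0.42962642 -0.68359453 -0.2847917 ]
[ 88.3  -1.3 187.4]
```

View pics/w7.png

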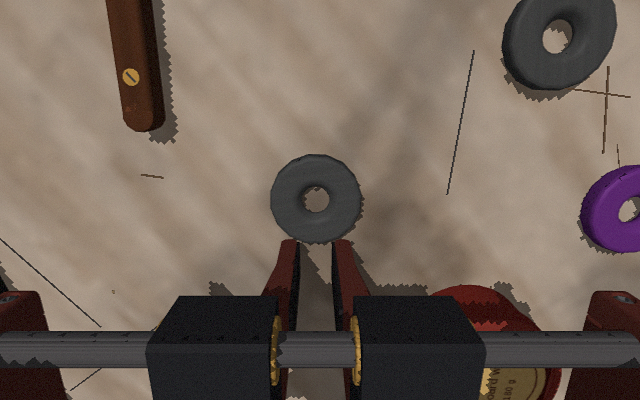

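C sits in the cradle at (316,198). I'll push about 58 mm more.

{"name": "arm_command", "arguments": {
  "plan": "8 0 0 0;11 0 0 0;11 0 0 0;10 0 0 0;8 0 0 0;6 0 0 0;3 0 0 0;0 0 0 0;-10 0 0 0;-3 0 -15 0"
}}

```text
time: 9.2
position: [0.4659, -0.3392, 0.1994]
orientation: [-2.84, -1.335, 0.005]
ft_force: [-0.6, -0.1, -0.9]
opening: 0.18
```

{"name": "arm_command", "arguments": {
  "plan": "0 0 -20 -0.116;0 0 -15 -0.116;0 0 0 -0.116;0 0 0 -0.116;0 0 0 -0.116;0 0 0 -0.116;0 0 0 0;0 0 0 0"
}}

```text
time: 9.87
position: [0.4671, -0.3395, 0.2365]
orientation: [-2.222, -2.221, 0.0]
ft_force: [-0.6, -0.3, 0.6]
opening: 0.183
```

```bash
python3 - <<'E'
from h import *
p,R,s=tool();print(s['time'],p.round(4),R.round(3)[:,0],s['opening']*88,s['ft_force'])
d=snapw('w8.png')
T=lambda X:(R.T@(np.array(X)-p)*1000).round(1)
for r in ctrl.spot_in('wrist','washer_b'):
        b=r['bbox'];X=ray(d,b[0],b[1],.005);print(round(r['score'],2),np.round(b,1),X.round(4),T(X))
E
```

```text
9.8667 [ 0.4671 -0.3395  0.2365] [0. 1. 0.] 16.067613206543008 [-0.62686231 -0.28478474  0.57065694]
0.8 [367.6 169.8  75.6  73.2] [ 0.5    -0.3049  0.005 ] [ 34.6  32.9 231.5]
0.73 [369.6  11.6  68.9  23.2] [ 0.4973 -0.2174  0.005 ] [122.   30.3 231.5]
0.61 [500.5 245.6  74.2  66.5] [ 0.5898 -0.356   0.005 ] [-16.4 122.7 231.5]
0.56 [131.5 292.9  67.4  56.7] [ 0.3411 -0.3911  0.005 ] [ -51.6 -125.9  231.5]
```

View pics/w8.png

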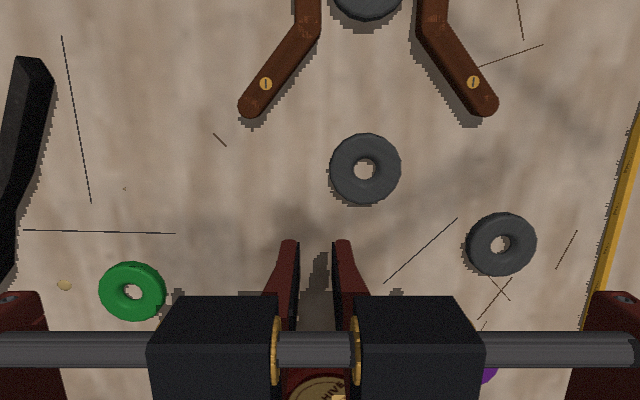

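C lies at (365,169) and washer 1 is in the slot at (368,5). I'll position behind C and push straight in.

{"name": "arm_command", "arguments": {
  "plan": "-7 15 0 -0.011;-8 16 0 0;0 0 20 0;0 0 20 0;0 0 9 0;0 0 0 0;8 0 0 0;9 0 0 0;10 0 0 0;0 0 0 0"
}}

```text
time: 10.8
position: [0.4995, -0.323, 0.1887]
orientation: [2.2, 2.242, 0.002]
ft_force: [-0.5, 1.1, 0.0]
opening: 0.18
```

```bash
python3 - <<'E'
from h import *
p,R,s=tool();print(s['time'],p.round(4),R.round(3)[:,0],s['opening']*88,s['ft_force'])
d=snapw('w9.png')
E
```

```text
10.8 [ 0.4995 -0.323   0.1887] [-0.019  1.     0.001] 15.821284152074476 [-0.45400236  1.06451764  0.0217476 ]
```

View pics/w9.png

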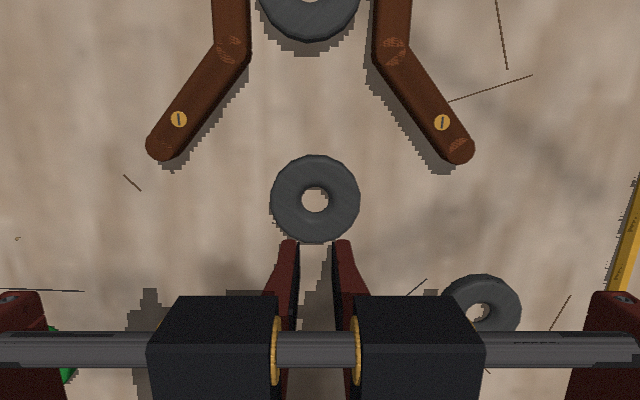

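C is cradled at (315,198), with the gate axis at column 312.

{"name": "arm_command", "arguments": {
  "plan": "8 0 2 0;11 0 0 0;12 0 0 0;12 0 0 0;12 0 0 0;12 0 0 0;10 0 0 0;8 0 0 0;6 0 0 0;0 0 0 0"
}}

```text
time: 11.68
position: [0.4975, -0.2334, 0.1856]
orientation: [-2.201, -2.241, -0.001]
ft_force: [0.7, -1.0, -0.2]
opening: 0.181
```

```bash
python3 - <<'E'
from h import *
p,R,s=tool();print(s['time'],p.round(4),R.round(3)[:,0],s['opening']*88,s['ft_force'])
d=snapw('w10.png')
E
```

```text
11.6833 [ 0.4975 -0.2334  0.1856] [-0.018  1.     0.001] 15.92714682530578 [ 0.7193524  -0.9596842  -0.17525077]
```

View pics/w10.png

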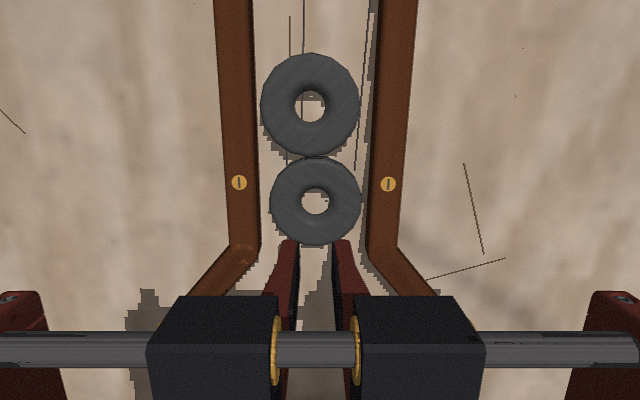

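Both washers are in the slot at (311,105) and (316,200). Next is A. I'll lift and travel, looking before I turn because the pencil is close.

{"name": "arm_command", "arguments": {
  "plan": "-8 0 0 0;-4 0 -20 0;0 0 -30 0;-24 20 0 0;-24 22 0 0;-24 22 0 0;-24 22 0 0;-20 20 0 0;0 0 0 0;0 0 0 0"
}}

```text
time: 12.57
position: [0.6051, -0.3636, 0.2346]
orientation: [-2.206, -2.236, 0.001]
ft_force: [-0.3, 0.3, -0.2]
opening: 0.179
```

```bash
python3 - <<'E'
from h import *
p,R,s=tool();print(s['time'],p.round(4),R.round(3)[:,0],s['joints'].round(2))
d=snapw('w11.png')
T=lambda X:(R.T@(np.array(X)-p)*1000).round(1)
for n in('washer_b','pencil'):
  for r in ctrl.spot_in('wrist',n):
        b=r['bbox'];X=ray(d,b[0],b[1],.005);print(n,round(r['score'],2),np.round(b,1),X.round(4),T(X))
E
```

```text
12.5667 [ 0.6051 -0.3636  0.2346] [-0.013  1.     0.   ] [ 0.67  0.73 -0.31  1.51  0.25  0.94  0.3 ]
washer_b 0.88 [289.2 209.2  69.   66.3] [ 0.589  -0.3541  0.005 ] [  9.7 -15.8 229.6]
washer_b 0.42 [303.  320.4  14.   18.8] [ 0.5979 -0.4363  0.005 ] [-72.6  -8.  229.6]
pencil 0.88 [405.5 175.3  32.7 240. ] [ 0.6605 -0.3313  0.005 ] [ 31.5  56.  229.5]
```

View pics/w11.png

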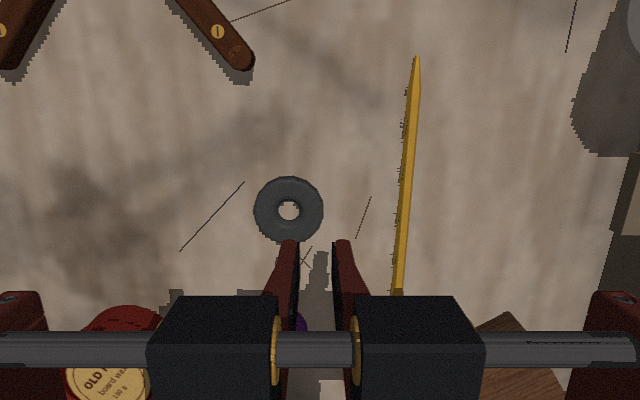

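A is at (289,210) and the pencil's near edge is about 65 mm to its right (column 399). The fingers fit between them.

{"name": "arm_command", "arguments": {
  "plan": "-8 18 0 -0.121;0 0 0 -0.121;0 0 0 -0.121;0 0 0 -0.121;0 0 0 -0.121;0 0 0 -0.121;0 0 0 -0.121;0 0 0 -0.121;0 0 0 -0.121;0 0 0 0"
}}

```text
time: 13.55
position: [0.6229, -0.3687, 0.2359]
orientation: [-0.716, -3.059, 0.0]
ft_force: [0.3, -0.1, -0.6]
opening: 0.181
```

{"name": "arm_command", "arguments": {
  "plan": "0 0 0 0;0 0 0 0"
}}

```text
time: 13.72
position: [0.6233, -0.3687, 0.2359]
orientation: [-0.73, -3.055, 0.0]
ft_force: [0.1, 0.1, -0.6]
opening: 0.184
```

```bash
python3 - <<'E'
from h import *
p,R,s=tool();print(s['time'],p.round(4),R.round(3)[:,0],s['joints'].round(2),s['opening']*88)
d=snapw('w12.png')
T=lambda X:(R.T@(np.array(X)-p)*1000).round(1)
for n in('washer_b','pencil'):
  for r in ctrl.spot_in('wrist',n):
        b=r['bbox'];X=ray(d,b[0],b[1],.005);print(n,round(r['score'],2),np.round(b,1),X.round(4),T(X))
print(T([.498,-.308,.005]),T([.589,-.354,.005]))
E
```

```text
13.7167 [ 0.6233 -0.3687  0.2359] [-0.892  0.452  0.   ] [ 0.8   0.8  -0.56  1.44  0.46  1.03  1.25] 16.18371257070584
washer_b 0.91 [176.2 216.9  74.4  69.1] [ 0.5792 -0.4468  0.005 ] [  3.9 -89.6 230.9]
washer_b 0.89 [312.1 165.2  74.9  72.6] [ 0.5887 -0.354   0.005 ] [ 37.4  -2.5 230.9]
pencil 0.81 [395.7 246.7 191.2  91.7] [ 0.6621 -0.3298  0.005 ] [-17.1  52.3 230.8]
[139.2  -2.5 230.9] [ 37.2  -2.3 230.9]
```

View pics/w12.png

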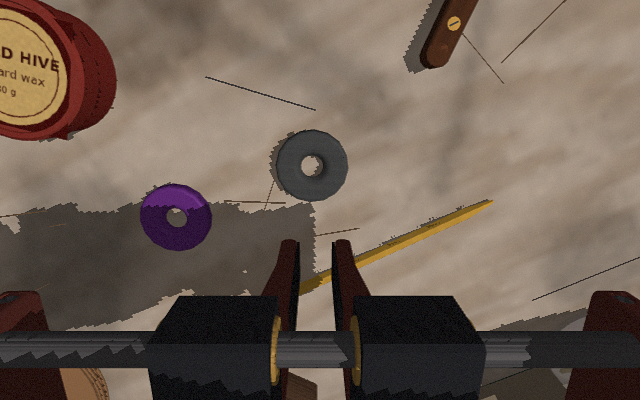

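A is at (312,165), 37 mm ahead. The pencil is about 13 mm behind the finger's back corner. I'll descend slowly and push A to the centre line.

{"name": "arm_command", "arguments": {
  "plan": "2 -2 10 0;0 0 15 0;0 0 15 0;0 0 9 0;0 0 0 0;4 0 0 0;6 0 0 0;10 0 0 0;10 0 0 0;0 0 0 0"
}}

```text
time: 14.7
position: [0.5925, -0.3557, 0.1867]
orientation: [-0.724, -3.055, 0.0]
ft_force: [-0.9, 1.2, 0.5]
opening: 0.187
```

```bash
python3 - <<'E'
from h import *
p,R,s=tool();print(s['time'],p.round(4),R.round(3)[:,0],s['ft_force'])
d=snapw('w13.png')
T=lambda X:(R.T@(np.array(X)-p)*1000).round(1)
print(T([.498,-.308,.005]))
E
```

```text
14.7 [ 0.5925 -0.3557  0.1867] [-0.894  0.449  0.002] [-0.93426737  1.16106683  0.5204601 ]
[105.5   0.3 181.8]
```

View pics/w13.png

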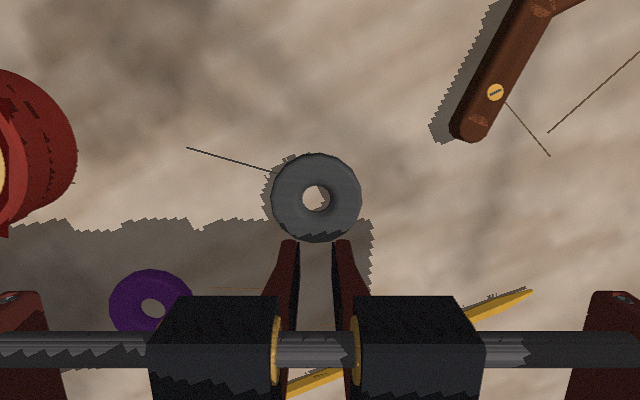

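A is cradled at (316,198). I'll push 75 mm more, then back off, lift and turn back.

{"name": "arm_command", "arguments": {
  "plan": "8 0 0 0;11 0 0 0;12 0 0 0;12 0 0 0;12 0 0 0;10 0 0 0;7 0 0 0;3 0 0 0;0 0 0 0;-12 0 0 0"
}}

```text
time: 15.58
position: [0.5367, -0.3278, 0.1866]
orientation: [-0.724, -3.055, 0.0]
ft_force: [0.1, -0.4, -1.2]
opening: 0.176
```

{"name": "arm_command", "arguments": {
  "plan": "-3 0 -20 0;0 0 -30 0.121;0 0 0 0.121;0 0 0 0.121;0 0 0 0.121;0 0 0 0.121;0 0 0 0.121;0 0 0 0.121;0 0 0 0.121;0 0 0 0.115"
}}

```text
time: 16.42
position: [0.541, -0.3295, 0.2366]
orientation: [2.203, 2.239, 0.0]
ft_force: [1.0, -0.1, 0.2]
opening: 0.178
```

{"name": "arm_command", "arguments": {
  "plan": "0 0 0 0;0 0 0 0"
}}

```text
time: 16.58
position: [0.5409, -0.3293, 0.2366]
orientation: [2.192, 2.25, -0.0]
ft_force: [-0.3, 0.1, -0.2]
opening: 0.18
```

```bash
python3 - <<'E'
from h import *
p,R,s=tool();print(s['time'],p.round(4),R.round(3)[:,0],s['joints'].round(2),s['opening']*88)
d=snapw('w14.png')
T=lambda X:(R.T@(np.array(X)-p)*1000).round(1)
for n in('washer_b','wax_tin'):
  for r in ctrl.spot_in('wrist',n):
        b=r['bbox'];X=ray(d,b[0],b[1],.005);print(n,round(r['score'],2),np.round(b,1),X.round(4),T(X))
E
```

```text
16.5833 [ 0.5409 -0.3293  0.2366] [-0.026  1.    -0.   ] [ 0.69  0.63 -0.32  1.71  0.25  0.85  0.29] 15.88334030949528
washer_b 0.74 [239.8  22.   85.4  44. ] [ 0.4974 -0.2135  0.005 ] [117.  -40.5 231.6]
washer_b 0.73 [246.6 190.8  71.5  69.5] [ 0.4979 -0.3093  0.005 ] [ 21.2 -42.4 231.6]
washer_b 0.62 [337.1 378.8  13.4  27.5] [ 0.5611 -0.4544  0.005 ] [-125.5   16.9  231.7]
washer_b 0.57 [ 29.6 292.5  57.   51.8] [ 0.3463 -0.3858  0.005 ] [ -51.3 -196.   231.6]
```

View pics/w14.png

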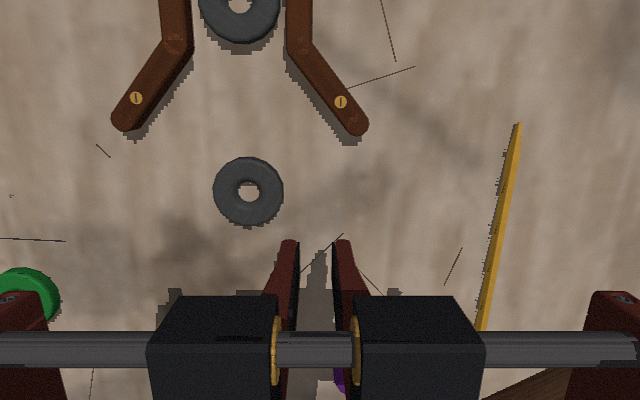

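A is at (248,192), on the gate axis at about column 240. I'll position behind it and push in.

{"name": "arm_command", "arguments": {
  "plan": "-13 -21 0 0.014;-13 -22 0 0;0 0 20 0;0 0 20 0;0 0 10 0;0 0 0 0;8 0 0 0;9 0 0 0;10 0 0 0;0 0 0 0"
}}

```text
time: 17.57
position: [0.4985, -0.3259, 0.1876]
orientation: [2.208, 2.234, 0.002]
ft_force: [-0.3, 0.9, -0.7]
opening: 0.18
```

```bash
python3 - <<'E'
from h import *
p,R,s=tool();print(s['time'],p.round(4),R.round(3)[:,0],s['opening']*88,s['ft_force'])
d=snapw('w15.png')
E
```

```text
17.5667 [ 0.4985 -0.3259  0.1876] [-0.012  1.     0.001] 15.853285003753408 [-0.33416011  0.9309209  -0.69360303]
```

View pics/w15.png

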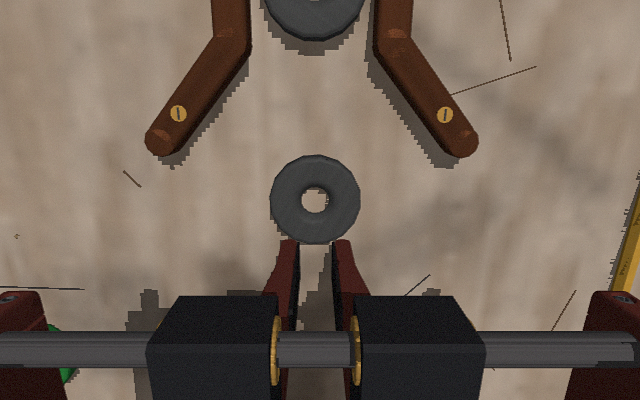

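A is cradled at (315,199), with the gate at column 312. This is the final push.

{"name": "arm_command", "arguments": {
  "plan": "8 0 0 0;11 0 0 0;12 0 0 0;12 0 0 0;12 0 0 0;12 0 0 0;10 0 0 0;9 0 0 0;8 0 0 0;2 0 0 0"
}}

```text
time: 18.45
position: [0.497, -0.2314, 0.1867]
orientation: [-2.211, -2.232, -0.001]
ft_force: [0.1, -1.7, 0.4]
opening: 0.182
```

{"name": "arm_command", "arguments": {
  "plan": "0 0 0 0;0 0 0 0;0 0 0 0"
}}

```text
time: 18.7
position: [0.4967, -0.2334, 0.1865]
orientation: [-2.213, -2.23, 0.0]
ft_force: [0.4, 0.6, -0.3]
opening: 0.185
```

```bash
python3 - <<'E'
from h import *
p,R,s=tool();print(s['time'],p.round(4),R.round(3)[:,0],s['opening']*88,s['ft_force'])
d=snapw('w16.png')
print(ray(d,315,200,.01))
E
```

```text
18.7 [ 0.4967 -0.2334  0.1865] [-0.008  1.     0.   ] 16.301980649583058 [ 0.38771062  0.64999851 -0.32808003]
[ 0.49692661 -0.201214    0.01      ]
```

View pics/w16.png

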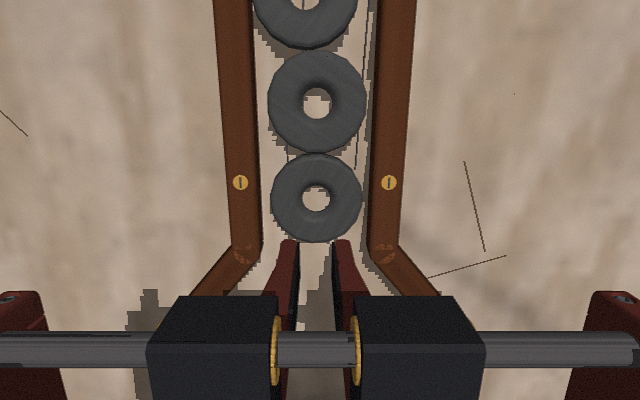

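All three are in the row. The last is at x of about 26 mm. I'll push 5 mm more for margin, retreat, and check from above.

{"name": "arm_command", "arguments": {
  "plan": "4 0 0 0;3 0 0 0;0 0 0 0;0 0 0 0;-10 0 0 0;-5 0 -15 0;0 0 -35 0;-20 0 -35 0;-20 0 -35 0;0 0 -35 0"
}}

```text
time: 19.58
position: [0.4961, -0.2858, 0.3434]
orientation: [2.217, 2.225, -0.002]
ft_force: [0.4, -1.4, 0.0]
opening: 0.18
```

{"name": "arm_command", "arguments": {
  "plan": "0 0 -35 0;0 0 0 0;0 0 0 0;0 0 0 0"
}}

```text
time: 19.92
position: [0.4968, -0.2816, 0.3762]
orientation: [-2.213, -2.23, 0.001]
ft_force: [-0.2, 0.6, -0.3]
opening: 0.182
```

```bash
python3 - <<'E'
from h import *
p,R,s=tool();print(s['time'],p.round(4),s['ft_force'])
d=snapw('w17.png');dt=snap('top')
g=ray
for n in('washer_b','wax_tin','pencil'):
 for c,dd in(('wrist',d),('top',dt)):
  for r in ctrl.spot_in(c,n):
        b=r['bbox'];X=ray(dd,b[0],b[1],.007);print(c,n,round(r['score'],2),np.round(b,1),X.round(4))
E
```

```text
19.9167 [ 0.4968 -0.2816  0.3762] [-0.17857928  0.55501481 -0.30240357]
wrist washer_b 0.96 [175.6 267.8  39.2  38.1] [ 0.3433 -0.3887  0.007 ]
wrist washer_b 0.73 [312.1   5.9  35.2  11.6] [ 0.4936 -0.1283  0.007 ]
wrist washer_b 0.66 [315.2  84.3  48.1  47.5] [ 0.4968 -0.1945  0.007 ]
wrist washer_b 0.61 [317.8  35.6  49.2  52.5] [ 0.4988 -0.1524  0.007 ]
top washer_b 0.72 [300.2 215.1  18.9  19.5] [ 0.4867 -0.1969  0.007 ]
top washer_b 0.72 [261.4 214.7  18.8  21. ] [ 0.4857 -0.1072  0.007 ]
top washer_b 0.69 [281.4 213.8  15.2  18.3] [ 0.4888 -0.1533  0.007 ]
top washer_b 0.42 [388.6 281.    6.9   9. ] [ 0.3397 -0.4015  0.007 ]
wrist wax_tin 0.91 [309.9 313.9  27.5  33.1] [ 0.4923 -0.4472  0.007 ]
top wax_tin 0.88 [415.  222.8  33.8  33.9] [ 0.4743 -0.4642  0.007 ]
wrist pencil 0.72 [467.1 229.4  24.5 143.5] [ 0.6602 -0.3409  0.007 ]
wrist pencil 0.67 [315.4  82.8 147.4 165.6] [ 0.4969 -0.1932  0.007 ]
```

View pics/w17.png

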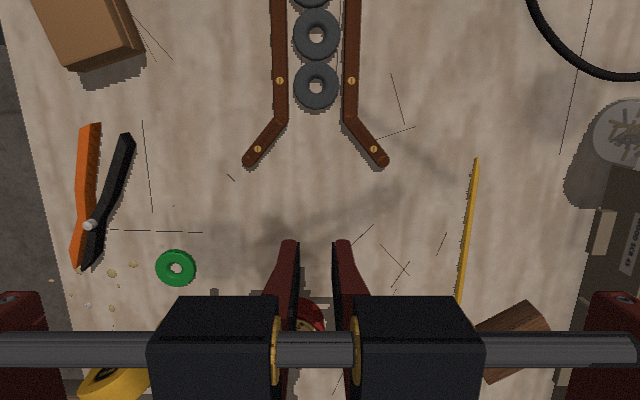

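The view from above shows the washers at (315,85) and (317,35) and the third at the top edge. Rack x is about 32, 75 and 120 mm. The tin and pencil are unmoved, so I'm handing in.

```bash
python3 -c "
from workcell import ctrl
print(ctrl.close_job(), ctrl.state()['time'])"
```

```text
the job is handed in; nothing more can be done
the job is handed in; nothing more can be done
```

I pushed all three grey washers into the slot, one at a time, and handed the job in at about 20 s; no verdict is reported. I held the fingertips 16 mm apart as a cradle. The two off-centre washers went diagonally to the centre line first, then straight in.

- **Washers:** the last wrist and top views put their centres at about 32, 75 and 120 mm past the gate. They are within a few mm of the centre line, and the arm was clear and touching nothing.
- **Tin and pencil:** the last detections match their starting positions to within the detection error. The pencil was seen only by the wrist camera. The wrist reading of the tin was about 20 mm off because the fingers partly hid it; the top view showed it in place.
- **Camera disagreement:** the top camera reads the washers about 10 mm lower in world x than the wrist camera. It was about as far off for the washers in its first picture, and about 3 to 5 mm for the rack. I relied on the wrist pictures, which show the washers centred between the strips.

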